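# Point out the garlic, the salt and the pan

## Robot

A 7-joint arm with a two-finger parallel gripper is mounted at the origin on a cart in front of the work surface, level with it; the furniture and walls round the work are solid. World frame = base frame: x ahead of the robot, y to its left, z up, the work surface at z = 0. Lengths are in mm, angles in rad, forces in N, time in s.
With the tool pointing down it reaches from about 400 to 875 mm from the base axis. Payload 4.4 kg.
Tool frame: the origin (TCP) lies between the finger pads, 19 mm behind the fingertips; this is the grasp point; z points along the fingers, y is the line along which they close (so a half turn about z gives the same grasp; the last joint's range is limited). The gripper opens to 85 mm and grips with 20 to 120 N. Pads are 22 mm wide; open, the fingers measure 114 mm over their backs; the gripper's body (76 mm by 85 mm) begins 54 mm behind the grasp point. The pads swing forward as they close: fully open they stand 13 mm farther back than shut.
Start: joints at [-1.225, 0.628, 0.038, 1.517, -0.027, 0.996, -0.02], TCP at [260.148, 595.685, 250.013] pointing down, gripper open.
Joint ranges: [-3.06, 3.06], [-0.37, 2.12], [-1.25, 1.32], [0.18, 2.47], [-1.1, 4.24], [0.23, 1.98], [-2.94, 2.94]. Speed limits (rad/s): [2.57, 2.57, 3.14, 3.14, 3.14, 3.14, 3.14].

## Interface

Orientations are given as [roll, pitch, yaw] about the fixed x, y, z axes, in that order (R = Rz(yaw) Ry(pitch) Rx(roll)).
In Python, from cell import monitor, cams, ctrl gives the robot as it stands.
- The arm moves only by the tool drive_tool, never from a script. Its argument "motion" is a list of rows, each an object with "fingers": the opening, from 0 (shut) to 1 (fully open); "linear": the shift along the tool's x, y, z in m, a list of three; "twist": the turn about the tool's z in rad. In form: [{"fingers": fingers, "linear": [x, y, z], "twist": twist}, ...]. A call has 1 to 5 rows; each row shifts and turns the commanded pose from where the row before left it, along the tool's axes as they then stand; what a row does not reach is not made up. A row lasts 1/12 s, in which the tool goes at most 41.7 mm and 7.16 degrees, less where a joint would pass 70% of its speed; a pose out of reach is approached as far as the arm can. A call with a gripper value outside its range is refused whole. The fingers move at their own pace and stop on an object; the grip force is fixed at half the most. Time passes only in rows, so rows that do not move let the fingers close. It gives the time, the measured TCP pose, the force, the opening and the grip force at its end, in the units of the state.
- monitor.read_state(): the state, without advancing time (a new reading comes with each control period).
- cams.get_image(name): name is "scene" or "top" or "wrist"; returns a dict with "color" (384x512x3 uint8, blue, green, red), "K" (3x3 intrinsics, pixels), "k1" (the pictures are not rectified: a ray, as slopes to the right and down, at radius r is drawn at 1 + k1 r^2 times it, then the intrinsics apply), "R" (3x3) and "t" (3): a world point X has camera coordinates R X + t. Camera axes: x right, y down, z forward; pixel columns grow to the right and rows downward; lengths in mm; the calibration is good to about 2 mm. A picture is of the moment at which its call begins. There is no depth.
- ctrl.finish_job(): hands the job in; it is judged then, once.
The state is a dict: "clock": time; "qpos": joint angles; "qd": joint speeds; "tau": joint torques, N m; "eef_pos": TCP position; "tool_rot": TCP orientation; "force": force on the tool from outside, world axes, zero at the start; "torque": the same for the moment, N m; "width": finger opening in mm; "gripper_force": force on a finger pad.
Only numpy, scipy, OpenCV 4.12 (cv2) and the standard library are available. Lean on these libraries where they do the work, as an engineer would, in place of code of your own. Each camera call takes 0.05 s, during which the arm holds its last target. There are 200 camera calls.

## Task

Show a trainee cook what goes into the pan, by pointing down with the fingertips, just a few centimetres above the middle of each thing and without touching anything: first point at the garlic bulb and stay there for two seconds, then at the lidded salt box for two seconds, and last at the middle of the frying pan with the brown sauce on the black glass hob. Finish still pointing at that pan. Nothing may be touched, pushed or lifted, and the squeeze bottle and the steel shaker that stand between them must not be pointed at: pass well above them or round them.

Things in the scene. Friction and masses are not known exactly. Their poses are not given: they have to be found in the camera images.
- garlic: whole garlic bulb, loose, 60 mm wide and 59 mm tall with its stem tip; origin at the centre of its underside, z up. It stands on the bare pale worktop right of or on the edge of the black glass hob; the garlic, salt box, squeeze bottle and shaker swap places from start to start
- garlic_top (a point): the tip of the garlic bulb, 59 mm above its underside on its axis; pointing at it means the TCP straight above this point (within 25 mm sideways), between 20 and 100 mm higher, tool pointing down. The fingertips reach 19 mm below the TCP
- salt_box: white rectangular salt box with a closed flat lid, loose, 106 mm (x) by 114 mm (y) by 64 mm tall; origin at the centre of its underside, z up; the lid is fixed shut
- salt_top (a point): middle of the salt box's flat lid, on its top face, 64 mm above its underside; pointing at it means the TCP straight above this point (within 35 mm sideways), between 20 and 100 mm higher
- pan: round black frying pan with brown sauce and one long dark handle, loose, on the black glass hob to the robot's left (a similar pan stands off to the right, not on the hob). Bowl 212 mm across, rim 37 mm high, handle rising to 72 mm. Origin on the underside near the rim by the handle; the bowl's middle lies 75 mm from it along the body's -y, the handle runs along +y
- pan_mouth (a point): middle of the pan's bowl at the height of its rim (37 mm above the underside); pointing at it means the TCP straight above this point (within 50 mm sideways), at most 100 mm higher
- squeeze_bottle: pale squeeze bottle with a pointed nozzle, bystander, loose, 55 mm across and 160 mm tall; origin at the centre of its underside
- bottle_over (a point): empty point 45 mm above the squeeze bottle's nozzle tip (205 mm above its underside); the TCP must not come within 30 mm of it, so pass over the bottle with the TCP above 250 mm
- steel_shaker: pale steel shaker with a domed, holed top, bystander, loose, 55 mm across and 86 mm tall; origin at the centre of its underside
- shaker_over (a point): empty point 45 mm above the shaker's top (131 mm above its underside); the TCP must not come within 30 mm of it
Not all that is in view belongs to the job. Leave any blue or orange look-alike of the garlic alone.

How it is judged:
By the outcome, as a careful person would: the job done as asked, in the order asked, and still so for the second after the job is handed in, with the robot touching nothing.
It also fails if it takes over 53 s, if anything falls off the work surface, if the arm or the gripper's body presses on something with over 40 N, if the wrist force passes 120 N, or if a joint passes its speed limit or range.

## Working session

There is one attempt and no reset: what is moved stays moved. The work goes in short steps, Python scripts to look and compute and a tool call to move; the robot and the scene stay as the last step left them, time stands still between calls to the robot, and variables do not carry over. Pictures are saved under pics/ and viewed, at most 10 in all, crops included, and the job is handed in when it is done.

Besides the shell and the picture viewer there is one more tool, called after "Request:" as name(argument=value, ...) on one line, values as JSON. drive_tool: Moves the arm, as the interface text tells. Its arguments: {"type":"object","properties":{"motion":{"type":"array"}},"required":["motion"]}

```bash
mkdir -p pics
cat > h.py <<'E'
import numpy as np, cv2
from cell import monitor, cams, ctrl
def ray(im,u,v):
    K=np.array(im["K"]);k=im["k1"]
    R=np.array(im["R"]);t=np.array(im["t"])
    p=cv2.undistortPoints(np.array([[[u,v]]],float),K,np.array([k,0,0,0.]))[0,0]
    d=R.T@np.array([p[0],p[1],1]); return -R.T@t, d/np.linalg.norm(d)
def plane(im,u,v,z):
    o,d=ray(im,u,v); return o+d*(z-o[2])/d[2]
def tri(a,pa,b,pb):
    o1,d1=ray(a,*pa);o2,d2=ray(b,*pb)
    s=np.linalg.lstsq(np.c_[d1,-d2],o2-o1,rcond=None)[0]
    A=o1+s[0]*d1;B=o2+s[1]*d2; return (A+B)/2,np.linalg.norm(A-B)
E
python3 - <<'E'
from h import *
import pickle
d={n:cams.get_image(n) for n in("scene","top","wrist")}
pickle.dump(d,open("im.pkl","wb"))
for n in("scene","top"): cv2.imwrite(f"pics/{n}0.png",cv2.resize(d[n]["color"],(800,600)))
s=monitor.read_state(); print(s["clock"],s["eef_pos"],s["tool_rot"],s["width"])
for n in d: print(n,-np.array(d[n]["R"]).T@np.array(d[n]["t"]),d[n]["k1"])
E
```

```text
0.15 [259.93182203 595.26012328 249.2988044 ] [-3.14009083e+00 -3.57533930e-05  2.72979393e+00] 85.33795671251524
scene [   87.74324687 -1041.09309581   774.75861051] 0.009828986709319957
top [  83.68066403  -77.77648478 1406.42289434] 0.004984601058073963
wrist [186.82048415 627.35999022 374.19951617] -0.0185657823372595
```

View pics/scene0.png

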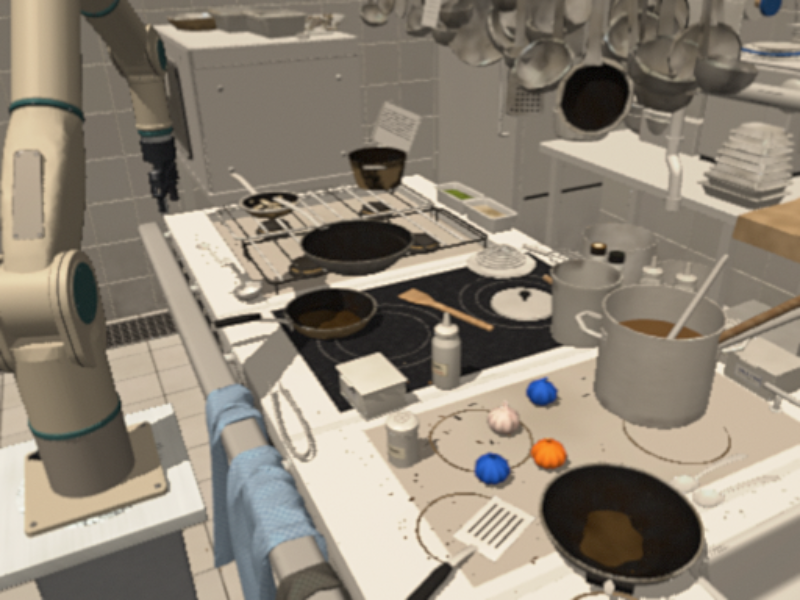

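View pics/top0.png

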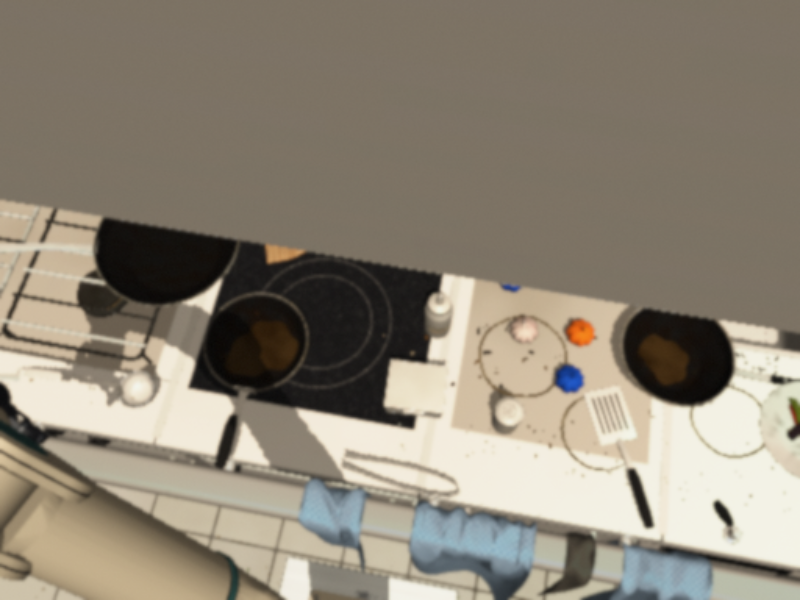

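Scene view (800x600): white/pink garlic at (504,419), with look-alikes in blue (541,391), (491,468) and orange (548,453). The salt box is at (372,378), the bottle at (446,350), the shaker at (402,440), the hob pan at (330,313) and the other pan, not on the hob, at (620,520). In the top view: garlic (525,328), salt (415,387), hob pan (256,341), bottle (438,312), shaker (508,413). I choose the pale garlic and the pan on the glass hob. Next I measure them and check with a crop.

Run:
```python
from h import *
import pickle
d=pickle.load(open("im.pkl","rb"));S,T=d["scene"],d["top"]
f=.64
P=dict(garlic=((504,404),(525,326)),salt=((372,372),(415,386)),pan=((331,311),(256,341)),bottle=((446,316),(438,296)),shaker=((402,414),(509,406)))
for n,(a,b) in P.items():
    p,e=tri(S,np.array(a)*f,T,np.array(b)*f); print(n,p.round(),round(e,1))
for n,z in dict(garlic=59,salt=64,pan=37).items(): print(n,"top-plane",plane(T,*(np.array(P[n][1])*f),z).round())
def crop(im,u,v,w): 
    u,v=int(u*f),int(v*f);return cv2.resize(im["color"][v-w:v+w,u-w:u+w],(390,290) ,interpolation=cv2.INTER_CUBIC)
c=lambda im,u,v:cv2.resize(im["color"][int(v*f)-36:int(v*f)+36,int(u*f)-48:int(u*f)+48],(400,300),interpolation=cv2.INTER_CUBIC)
cv2.imwrite("pics/crop.png",np.vstack([np.hstack([c(S,504,415),c(T,525,328)]),np.hstack([c(S,372,375),c(T,415,386)])]))
```

```text
garlic [ 663. -216.   58.] 4.1
salt [496. -21.  64.] 2.5
pan [540. 317.  26.] 2.1
bottle [650. -36. 153.] 2.8
shaker [ 477. -202.   93.] 5.6
garlic top-plane [ 661. -216.   59.]
salt top-plane [495. -21.  64.]
pan top-plane [537. 314.  37.]
```

View pics/crop.png

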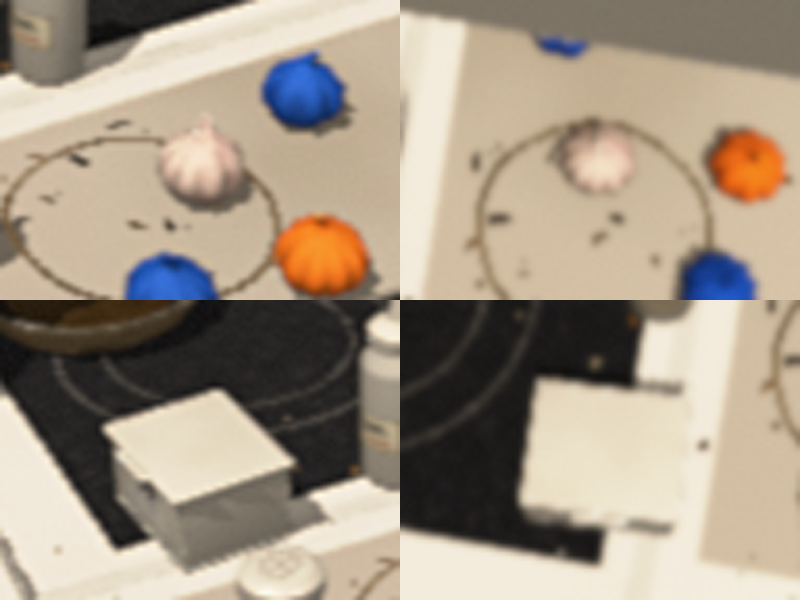

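The crop confirms the pale garlic with its stem and the flat-lidded salt box. The triangulated tops are at heights 58 and 64, which match the text. The pan middle is at about (538,315). I rise first, then travel at z≈300 with the fingers shut. The tool axes in world are x_t=(-.916,.401) and y_t=(.401,.916).

Request:
drive_tool(motion=[{"fingers":0,"linear":[-0.02,-0.017,-0.01],"twist":0},{"fingers":0,"linear":[-0.028,-0.023,-0.01],"twist":0},{"fingers":0,"linear":[-0.028,-0.023,-0.01],"twist":0},{"fingers":0,"linear":[-0.028,-0.023,-0.01],"twist":0},{"fingers":0,"linear":[-0.028,-0.023,-0.01],"twist":0}])

```text
clock: 0.57
eef_pos: [337.9, 441.2, 300.1]
tool_rot: [-3.141, -0.0, 2.73]
force: [-0.0, -0.2, 0.4]
width: 25.6
gripper_force: 0.0
```

Request:
drive_tool(motion=[{"fingers":0,"linear":[-0.028,-0.023,0],"twist":0},{"fingers":0,"linear":[-0.028,-0.023,0],"twist":0},{"fingers":0,"linear":[-0.028,-0.023,0],"twist":0},{"fingers":0,"linear":[-0.028,-0.023,0],"twist":0},{"fingers":0,"linear":[-0.028,-0.023,0],"twist":0}])

```text
clock: 0.98
eef_pos: [420.1, 279.8, 300.0]
tool_rot: [-3.142, -0.0, 2.73]
force: [0.9, 1.0, -0.4]
width: -0.1
gripper_force: 0.0
```

Request:
drive_tool(motion=[{"fingers":0,"linear":[-0.028,-0.023,0],"twist":0},{"fingers":0,"linear":[-0.028,-0.023,0],"twist":0},{"fingers":0,"linear":[-0.028,-0.023,0],"twist":0},{"fingers":0,"linear":[-0.028,-0.023,0],"twist":0},{"fingers":0,"linear":[-0.028,-0.023,0],"twist":0}])

```text
clock: 1.4
eef_pos: [502.3, 118.4, 300.0]
tool_rot: [-3.142, -0.0, 2.73]
force: [0.7, -0.7, -0.2]
width: 0.0
gripper_force: 0.0
```

Request:
drive_tool(motion=[{"fingers":0,"linear":[-0.028,-0.023,0],"twist":0},{"fingers":0,"linear":[-0.028,-0.023,0],"twist":0},{"fingers":0,"linear":[-0.028,-0.023,0],"twist":0},{"fingers":0,"linear":[-0.028,-0.023,0],"twist":0},{"fingers":0,"linear":[-0.028,-0.023,0],"twist":0}])

```text
clock: 1.82
eef_pos: [584.6, -43.0, 299.8]
tool_rot: [-3.142, -0.001, 2.73]
force: [-0.2, -0.1, -0.2]
width: -0.1
gripper_force: 0.0
```

Request:
drive_tool(motion=[{"fingers":0,"linear":[-0.028,-0.023,0],"twist":0},{"fingers":0,"linear":[-0.028,-0.023,0],"twist":0},{"fingers":0,"linear":[-0.028,-0.023,0],"twist":0},{"fingers":0,"linear":[-0.028,-0.023,0],"twist":0},{"fingers":0,"linear":[-0.02,-0.017,0],"twist":0}])

```text
clock: 2.23
eef_pos: [662.0, -197.8, 299.4]
tool_rot: [-3.14, 0.0, 2.727]
force: [0.8, -0.5, -0.4]
width: 0.2
gripper_force: 0.0
```

Run:
```python
from h import *
s=monitor.read_state(); print(s["clock"],s["eef_pos"].round(1),s["tool_rot"].round(3),s["qpos"].round(2))
w=cams.get_image("wrist"); cv2.imwrite("pics/w1.png",w["color"])
def proj(X): return cv2.projectPoints(np.array([X],float),cv2.Rodrigues(np.array(w["R"]))[0],np.array(w["t"],float),np.array(w["K"],float),np.array([w["k1"],0,0,0.]))[0].ravel().round()
print(proj([663,-216,58]))
```

```text
2.2333 [ 662.  -197.8  299.4] [-3.14   0.     2.727] [ 0.16  0.66  0.16  1.33 -0.11  1.17  1.49]
[240. 167.]
```

View pics/w1.png

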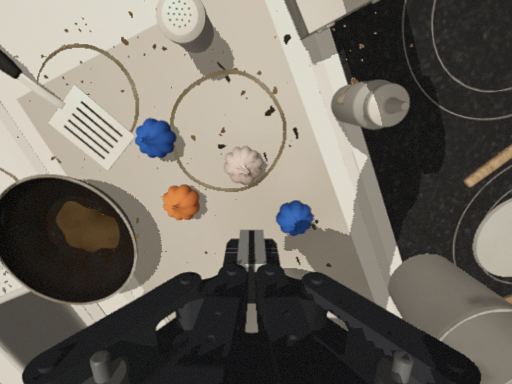

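The wrist view shows the garlic at (244,165), against a predicted (240,167). The bottle is at (375,104), and a tall pot shows at (430,300). I check clearance to the pots before descending.

Run:
```python
from h import *
import pickle
S=pickle.load(open("im.pkl","rb"))["scene"]; w=cams.get_image("wrist")
print("garlic wrist",plane(w,244,163,59).round(), tri(S,(322.6,258.5),w,(244,163)))
for u,v in((597,385),(620,408),(650,420)): print("bigpot foot",plane(S,u*.64,v*.64,0).round())
for u,v in((390,265),(400,300)): print("pot w",plane(w,u,v,0).round())
# pot rim height, near points of big pot: above foot
for u,v in((597,300),(650,345)): 
  for z in (150,200): print("rim",z,plane(S,u*.64,v*.64,z).round())
```

```text
garlic wrist [ 661. -215.   59.] (array([ 663.05861845, -216.23503218,   58.44897889]), np.float64(4.463243839583537))
bigpot foot [ 910. -181.    0.]
bigpot foot [ 897. -262.    0.]
bigpot foot [ 920. -315.    0.]
pot w [951. -59.   0.]
pot w [1035.  -61.    0.]
rim 150 [ 945. -114.  150.]
rim 200 [ 877. -188.  200.]
rim 150 [ 913. -293.  150.]
rim 200 [ 847. -353.  200.]
```

Request:
drive_tool(motion=[{"fingers":0,"linear":[-0.007,-0.017,0.02],"twist":0},{"fingers":0,"linear":[0,0,0.035],"twist":0},{"fingers":0,"linear":[0,0,0.035],"twist":0},{"fingers":0,"linear":[0,0,0.035],"twist":0},{"fingers":0,"linear":[0,0,0.03],"twist":0}])

```text
clock: 2.75
eef_pos: [660.1, -210.9, 142.5]
tool_rot: [3.141, -0.003, 2.73]
force: [0.0, 1.4, -0.2]
width: 0.2
gripper_force: 0.0
```

Request:
drive_tool(motion=[{"fingers":0,"linear":[0,0,0.02],"twist":0},{"fingers":0,"linear":[0,0,0.01],"twist":0},{"fingers":0,"linear":[0,0,0],"twist":0},{"fingers":0,"linear":[0,0,0],"twist":0},{"fingers":0,"linear":[0,0,0],"twist":0}])

```text
clock: 3.17
eef_pos: [662.5, -212.6, 116.9]
tool_rot: [3.141, 0.003, 2.73]
force: [-0.3, -0.7, 0.1]
width: 0.2
gripper_force: 0.0
```

Request:
drive_tool(motion=[{"fingers":0,"linear":[0,0,0],"twist":0},{"fingers":0,"linear":[0,0,0],"twist":0},{"fingers":0,"linear":[0,0,0],"twist":0},{"fingers":0,"linear":[0,0,0],"twist":0},{"fingers":0,"linear":[0,0,0],"twist":0}])

```text
clock: 3.58
eef_pos: [661.4, -212.5, 115.4]
tool_rot: [3.141, 0.001, 2.73]
force: [0.2, -0.1, -1.0]
width: 0.1
gripper_force: 0.0
```

Run:
```python
from h import *
cv2.imwrite("pics/s2.png",cv2.resize(cams.get_image("scene")["color"][150:384,150:512],(800,517)))
```

```text
(no output)
```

View pics/s2.png

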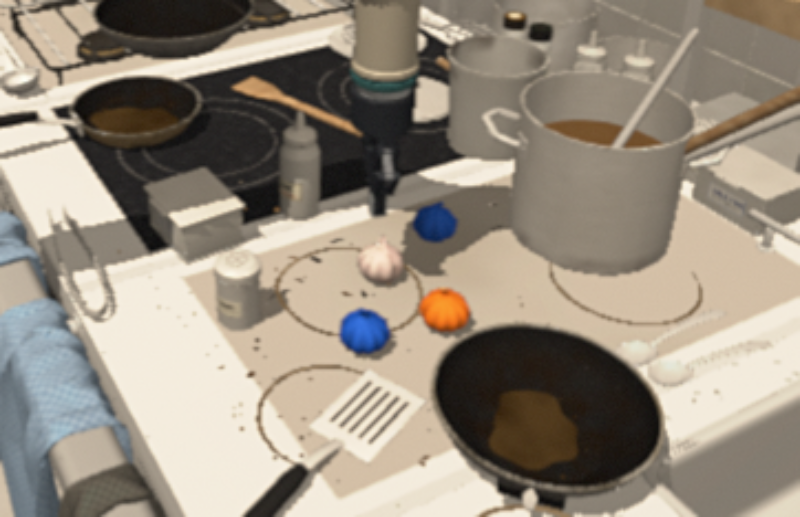

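The fingertips at (380,212) are directly above the garlic tip at (381,240), with nothing touched. I hold here for more than two seconds.

Request:
drive_tool(motion=[{"fingers":0,"linear":[0,0,0],"twist":0},{"fingers":0,"linear":[0,0,0],"twist":0},{"fingers":0,"linear":[0,0,0],"twist":0},{"fingers":0,"linear":[0,0,0],"twist":0},{"fingers":0,"linear":[0,0,0],"twist":0}])

```text
clock: 4.05
eef_pos: [661.2, -212.4, 114.9]
tool_rot: [3.142, -0.0, 2.73]
force: [-0.1, -0.1, 0.4]
width: 0.0
gripper_force: 0.0
```

Request:
drive_tool(motion=[{"fingers":0,"linear":[0,0,0],"twist":0},{"fingers":0,"linear":[0,0,0],"twist":0},{"fingers":0,"linear":[0,0,0],"twist":0},{"fingers":0,"linear":[0,0,0],"twist":0},{"fingers":0,"linear":[0,0,0],"twist":0}])

```text
clock: 4.47
eef_pos: [661.2, -212.4, 115.0]
tool_rot: [3.142, -0.0, 2.73]
force: [0.0, -0.3, 0.1]
width: 0.3
gripper_force: 0.0
```

Request:
drive_tool(motion=[{"fingers":0,"linear":[0,0,0],"twist":0},{"fingers":0,"linear":[0,0,0],"twist":0},{"fingers":0,"linear":[0,0,0],"twist":0},{"fingers":0,"linear":[0,0,0],"twist":0},{"fingers":0,"linear":[0,0,0],"twist":0}])

```text
clock: 4.88
eef_pos: [661.2, -212.4, 115.0]
tool_rot: [3.142, -0.0, 2.73]
force: [-1.2, -0.1, 0.2]
width: -0.4
gripper_force: 0.0
```

Request:
drive_tool(motion=[{"fingers":0,"linear":[0,0,0],"twist":0},{"fingers":0,"linear":[0,0,0],"twist":0},{"fingers":0,"linear":[0,0,0],"twist":0},{"fingers":0,"linear":[0,0,0],"twist":0},{"fingers":0,"linear":[0,0,0],"twist":0}])

```text
clock: 5.3
eef_pos: [661.2, -212.4, 115.0]
tool_rot: [-3.142, -0.0, 2.73]
force: [0.1, -0.3, -0.6]
width: 0.3
gripper_force: 0.0
```

Request:
drive_tool(motion=[{"fingers":0,"linear":[0,0,0],"twist":0},{"fingers":0,"linear":[0,0,0],"twist":0},{"fingers":0,"linear":[0,0,0],"twist":0},{"fingers":0,"linear":[0,0,0],"twist":0},{"fingers":0,"linear":[0,0,0],"twist":0}])

```text
clock: 5.72
eef_pos: [661.2, -212.4, 115.0]
tool_rot: [-3.142, -0.0, 2.73]
force: [0.0, 0.1, 0.4]
width: 0.2
gripper_force: 0.0
```

Request:
drive_tool(motion=[{"fingers":0,"linear":[0,0,0],"twist":0},{"fingers":0,"linear":[0,0,0],"twist":0},{"fingers":0,"linear":[0,0,0],"twist":0},{"fingers":0,"linear":[0,0,0],"twist":0},{"fingers":0,"linear":[0,0,0],"twist":0}])

```text
clock: 6.13
eef_pos: [661.2, -212.4, 115.0]
tool_rot: [3.142, 0.0, 2.73]
force: [-0.1, 0.0, 0.8]
width: -0.1
gripper_force: 0.0
```

Request:
drive_tool(motion=[{"fingers":0,"linear":[0,0,-0.015],"twist":0},{"fingers":0,"linear":[0,0,-0.035],"twist":0},{"fingers":0,"linear":[0,0,-0.035],"twist":0},{"fingers":0,"linear":[0,0,-0.035],"twist":0},{"fingers":0,"linear":[0,0,-0.035],"twist":0}])

```text
clock: 6.55
eef_pos: [660.9, -212.4, 271.6]
tool_rot: [-3.141, -0.0, 2.73]
force: [0.6, 0.0, 0.8]
width: -0.1
gripper_force: 0.0
```

Request:
drive_tool(motion=[{"fingers":0,"linear":[0.02,0.0096,0],"twist":0},{"fingers":0,"linear":[0.03,0.0143,0],"twist":0},{"fingers":0,"linear":[0.03,0.0143,0],"twist":0},{"fingers":0,"linear":[0.03,0.0143,0],"twist":0},{"fingers":0,"linear":[0.03,0.0143,0],"twist":0}])

```text
clock: 6.97
eef_pos: [558.4, -94.1, 270.2]
tool_rot: [3.141, 0.0, 2.73]
force: [0.5, 0.7, 0.4]
width: 0.1
gripper_force: 0.0
```

Request:
drive_tool(motion=[{"fingers":0,"linear":[0.03,0.0143,0],"twist":0},{"fingers":0,"linear":[0.03,0.0143,0],"twist":0},{"fingers":0,"linear":[0.02,0.0096,0],"twist":0},{"fingers":0,"linear":[0.008,0.004,0],"twist":0},{"fingers":0,"linear":[0,0,0],"twist":0}])

```text
clock: 7.38
eef_pos: [494.9, -19.4, 270.4]
tool_rot: [3.141, -0.001, 2.733]
force: [0.9, -0.2, 0.2]
width: 0.1
gripper_force: 0.0
```

Run:
```python
from h import *
print(monitor.read_state()["eef_pos"].round(1))
w=cams.get_image("wrist"); cv2.imwrite("pics/w2.png",w["color"])
def proj(X): return cv2.projectPoints(np.array([X],float),cv2.Rodrigues(np.array(w["R"]))[0],np.array(w["t"],float),np.array(w["K"],float),np.array([w["k1"],0,0,0.]))[0].ravel().round()
print(proj([496,-21,64]))
```

```text
[494.9 -19.4 270.4]
[250. 169.]
```

View pics/w2.png

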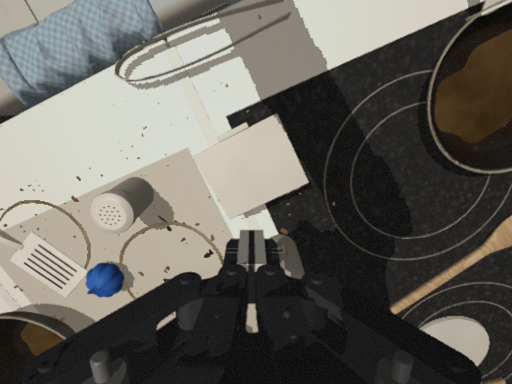

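The salt lid centre is at about (252,166), against a predicted (250,169). The bottle base at (288,255) is about 155 mm away, so I descend.

Request:
drive_tool(motion=[{"fingers":0,"linear":[0,0,0.02],"twist":0},{"fingers":0,"linear":[0,0,0.035],"twist":0},{"fingers":0,"linear":[0,0,0.035],"twist":0},{"fingers":0,"linear":[0,0,0.035],"twist":0},{"fingers":0,"linear":[0,0,0.015],"twist":0}])

```text
clock: 7.85
eef_pos: [495.2, -23.2, 126.2]
tool_rot: [-3.139, -0.003, 2.728]
force: [-0.8, 0.1, -0.0]
width: -0.1
gripper_force: 0.0
```

Request:
drive_tool(motion=[{"fingers":0,"linear":[0,0,0.01],"twist":0},{"fingers":0,"linear":[0,0,0],"twist":0},{"fingers":0,"linear":[0,0,0],"twist":0},{"fingers":0,"linear":[0,0,0],"twist":0},{"fingers":0,"linear":[0,0,0],"twist":0}])

```text
clock: 8.27
eef_pos: [497.2, -21.6, 121.3]
tool_rot: [3.141, 0.003, 2.729]
force: [0.2, 0.0, 0.3]
width: 0.0
gripper_force: 0.0
```

Request:
drive_tool(motion=[{"fingers":0,"linear":[0,0,0],"twist":0},{"fingers":0,"linear":[0,0,0],"twist":0},{"fingers":0,"linear":[0,0,0],"twist":0},{"fingers":0,"linear":[0,0,0],"twist":0},{"fingers":0,"linear":[0,0,0],"twist":0}])

```text
clock: 8.68
eef_pos: [496.0, -21.2, 120.2]
tool_rot: [3.141, 0.0, 2.73]
force: [-0.6, 0.2, -0.2]
width: -0.0
gripper_force: 0.0
```

Request:
drive_tool(motion=[{"fingers":0,"linear":[0,0,0],"twist":0},{"fingers":0,"linear":[0,0,0],"twist":0},{"fingers":0,"linear":[0,0,0],"twist":0},{"fingers":0,"linear":[0,0,0],"twist":0},{"fingers":0,"linear":[0,0,0],"twist":0}])

```text
clock: 9.1
eef_pos: [495.9, -21.3, 120.0]
tool_rot: [-3.142, -0.0, 2.73]
force: [0.1, -0.3, 0.4]
width: -0.0
gripper_force: 0.0
```

Request:
drive_tool(motion=[{"fingers":0,"linear":[0,0,0],"twist":0},{"fingers":0,"linear":[0,0,0],"twist":0},{"fingers":0,"linear":[0,0,0],"twist":0},{"fingers":0,"linear":[0,0,0],"twist":0},{"fingers":0,"linear":[0,0,0],"twist":0}])

```text
clock: 9.52
eef_pos: [495.9, -21.3, 120.0]
tool_rot: [-3.142, -0.0, 2.73]
force: [0.6, -1.0, -0.1]
width: -0.0
gripper_force: 0.0
```

Request:
drive_tool(motion=[{"fingers":0,"linear":[0,0,0],"twist":0},{"fingers":0,"linear":[0,0,0],"twist":0},{"fingers":0,"linear":[0,0,0],"twist":0},{"fingers":0,"linear":[0,0,0],"twist":0},{"fingers":0,"linear":[0,0,0],"twist":0}])

```text
clock: 9.93
eef_pos: [495.9, -21.3, 120.0]
tool_rot: [3.142, -0.0, 2.73]
force: [-0.5, -0.4, -0.9]
width: -0.1
gripper_force: 0.0
```

Request:
drive_tool(motion=[{"fingers":0,"linear":[0,0,0],"twist":0},{"fingers":0,"linear":[0,0,0],"twist":0},{"fingers":0,"linear":[0,0,0],"twist":0},{"fingers":0,"linear":[0,0,0],"twist":0},{"fingers":0,"linear":[0,0,0],"twist":0}])

```text
clock: 10.35
eef_pos: [495.9, -21.3, 120.0]
tool_rot: [-3.142, -0.0, 2.73]
force: [0.6, 0.3, -0.1]
width: 0.3
gripper_force: 0.0
```

Request:
drive_tool(motion=[{"fingers":0,"linear":[0,0,0],"twist":0},{"fingers":0,"linear":[0,0,0],"twist":0},{"fingers":0,"linear":[0,0,0],"twist":0},{"fingers":0,"linear":[0,0,0],"twist":0},{"fingers":0,"linear":[0,0,0],"twist":0}])

```text
clock: 10.77
eef_pos: [495.9, -21.3, 120.0]
tool_rot: [-3.142, -0.0, 2.73]
force: [0.2, 0.3, -0.3]
width: 0.2
gripper_force: 0.0
```

Run:
```python
from h import *
cv2.imwrite("pics/s3.png",cv2.resize(cams.get_image("scene")["color"][120:354,100:462],(800,517)))
```

```text
(no output)
```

View pics/s3.png

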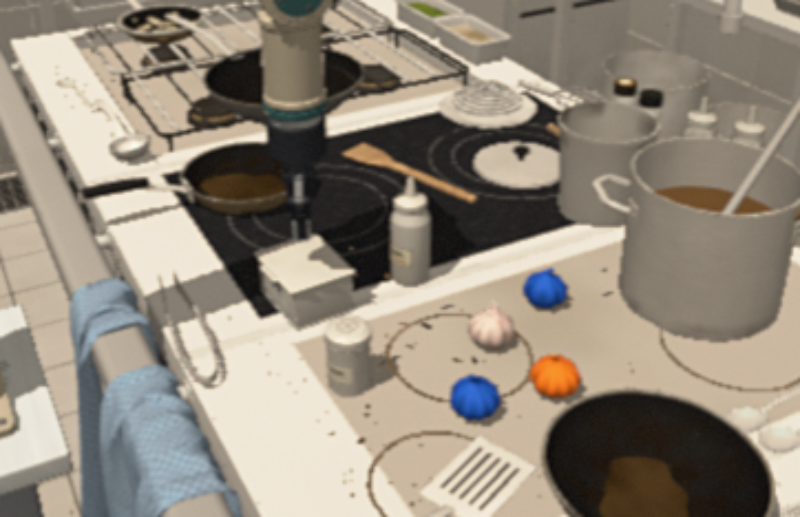

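The fingertips are over the middle of the lid (302,240→305,265), and I held there for 2.8 s with nothing disturbed. Now I go up and over to the pan.

Request:
drive_tool(motion=[{"fingers":0,"linear":[0,0,-0.02],"twist":0},{"fingers":0,"linear":[0,0,-0.035],"twist":0},{"fingers":0,"linear":[0,0,-0.035],"twist":0},{"fingers":0,"linear":[0,0,-0.03],"twist":0},{"fingers":0,"linear":[0.0046,0.0155,0],"twist":0}])

```text
clock: 11.23
eef_pos: [501.0, -8.6, 245.6]
tool_rot: [3.139, 0.01, 2.725]
force: [0.5, -0.1, -0.1]
width: 0.2
gripper_force: 0.0
```

Request:
drive_tool(motion=[{"fingers":0,"linear":[0.01,0.034,0],"twist":0},{"fingers":0,"linear":[0.01,0.034,0],"twist":0},{"fingers":0,"linear":[0.01,0.034,0],"twist":0},{"fingers":0,"linear":[0.01,0.034,0],"twist":0},{"fingers":0,"linear":[0.01,0.034,0],"twist":0}])

```text
clock: 11.65
eef_pos: [520.0, 172.2, 240.1]
tool_rot: [3.142, 0.0, 2.73]
force: [-0.0, -0.2, 0.3]
width: -0.1
gripper_force: 0.0
```

Request:
drive_tool(motion=[{"fingers":0,"linear":[0.01,0.034,0],"twist":0},{"fingers":0,"linear":[0.01,0.034,0],"twist":0},{"fingers":0,"linear":[0.01,0.034,0],"twist":0},{"fingers":0,"linear":[0.01,0.034,0],"twist":0},{"fingers":0,"linear":[0.001,0.003,0],"twist":0}])

```text
clock: 12.07
eef_pos: [536.8, 323.6, 239.5]
tool_rot: [3.136, -0.002, 2.739]
force: [-0.2, 1.2, 0.4]
width: 0.2
gripper_force: 0.0
```

Request:
drive_tool(motion=[{"fingers":0,"linear":[0,0,0],"twist":0},{"fingers":0,"linear":[0,0,0],"twist":0},{"fingers":0,"linear":[0,0,0],"twist":0}])

```text
clock: 12.32
eef_pos: [538.4, 312.3, 239.9]
tool_rot: [-3.14, 0.0, 2.728]
force: [0.3, -1.2, 0.2]
width: -0.1
gripper_force: 0.0
```

Run:
```python
from h import *
print(monitor.read_state()["eef_pos"].round(1))
w=cams.get_image("wrist"); cv2.imwrite("pics/w3.png",w["color"])
def proj(X): return cv2.projectPoints(np.array([X],float),cv2.Rodrigues(np.array(w["R"]))[0],np.array(w["t"],float),np.array(w["K"],float),np.array([w["k1"],0,0,0.]))[0].ravel().round()
print(proj([538,315,37]))
```

```text
[538.4 312.3 239.9]
[253. 167.]
```

View pics/w3.png

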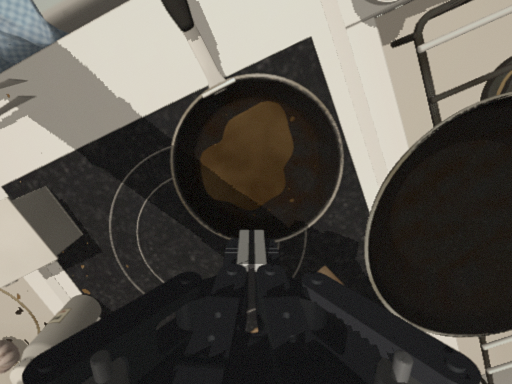

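The bowl's middle is at about (257,158), against a predicted (253,167), so it is about 11 mm off. I shift slightly and descend to z≈95. The big neighbouring pan is about 140 mm clear.

Request:
drive_tool(motion=[{"fingers":0,"linear":[0.01,0.005,0.02],"twist":0},{"fingers":0,"linear":[0,0,0.035],"twist":0},{"fingers":0,"linear":[0,0,0.035],"twist":0},{"fingers":0,"linear":[0,0,0.03],"twist":0},{"fingers":0,"linear":[0,0,0.015],"twist":0}])

```text
clock: 12.78
eef_pos: [529.4, 320.1, 101.7]
tool_rot: [-3.137, -0.003, 2.728]
force: [-0.5, 0.3, -0.0]
width: -0.3
gripper_force: 0.0
```

Request:
drive_tool(motion=[{"fingers":0,"linear":[0,0,0.01],"twist":0},{"fingers":0,"linear":[0,0,0],"twist":0},{"fingers":0,"linear":[0,0,0],"twist":0},{"fingers":0,"linear":[0,0,0],"twist":0},{"fingers":0,"linear":[0,0,0],"twist":0}])

```text
clock: 13.2
eef_pos: [532.1, 323.3, 96.7]
tool_rot: [3.139, 0.002, 2.729]
force: [0.3, 1.6, 1.0]
width: -0.1
gripper_force: 0.0
```

Request:
drive_tool(motion=[{"fingers":0,"linear":[0,0,0],"twist":0},{"fingers":0,"linear":[0,0,0],"twist":0},{"fingers":0,"linear":[0,0,0],"twist":0},{"fingers":0,"linear":[0,0,0],"twist":0},{"fingers":0,"linear":[0,0,0],"twist":0}])

```text
clock: 13.62
eef_pos: [531.0, 323.0, 95.1]
tool_rot: [3.141, 0.0, 2.73]
force: [-0.1, -0.2, -0.9]
width: 0.2
gripper_force: 0.0
```

Request:
drive_tool(motion=[{"fingers":0,"linear":[0,0,0],"twist":0},{"fingers":0,"linear":[0,0,0],"twist":0},{"fingers":0,"linear":[0,0,0],"twist":0},{"fingers":0,"linear":[0,0,0],"twist":0},{"fingers":0,"linear":[0,0,0],"twist":0}])

```text
clock: 14.03
eef_pos: [531.0, 322.9, 94.9]
tool_rot: [-3.141, -0.0, 2.73]
force: [-0.0, -0.3, -0.2]
width: 0.3
gripper_force: 0.0
```

Request:
drive_tool(motion=[{"fingers":0,"linear":[0,0,0],"twist":0},{"fingers":0,"linear":[0,0,0],"twist":0},{"fingers":0,"linear":[0,0,0],"twist":0},{"fingers":0,"linear":[0,0,0],"twist":0},{"fingers":0,"linear":[0,0,0],"twist":0}])

```text
clock: 14.45
eef_pos: [531.0, 323.0, 95.0]
tool_rot: [3.142, -0.0, 2.73]
force: [-0.7, -0.3, -0.1]
width: -0.1
gripper_force: 0.0
```

Request:
drive_tool(motion=[{"fingers":0,"linear":[0,0,0],"twist":0},{"fingers":0,"linear":[0,0,0],"twist":0},{"fingers":0,"linear":[0,0,0],"twist":0},{"fingers":0,"linear":[0,0,0],"twist":0},{"fingers":0,"linear":[0,0,0],"twist":0}])

```text
clock: 14.87
eef_pos: [531.0, 323.0, 95.0]
tool_rot: [3.142, -0.0, 2.73]
force: [0.2, 0.6, 0.0]
width: 0.1
gripper_force: 0.0
```

Request:
drive_tool(motion=[{"fingers":0,"linear":[0,0,0],"twist":0},{"fingers":0,"linear":[0,0,0],"twist":0},{"fingers":0,"linear":[0,0,0],"twist":0},{"fingers":0,"linear":[0,0,0],"twist":0},{"fingers":0,"linear":[0,0,0],"twist":0}])

```text
clock: 15.28
eef_pos: [531.0, 323.0, 95.0]
tool_rot: [3.142, -0.0, 2.73]
force: [-0.8, 0.6, 0.4]
width: -0.2
gripper_force: 0.0
```

Run:
```python
from h import *
cv2.imwrite("pics/s4.png",cv2.resize(cams.get_image("scene")["color"][100:334,100:462],(800,517)))
```

```text
(no output)
```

View pics/s4.png

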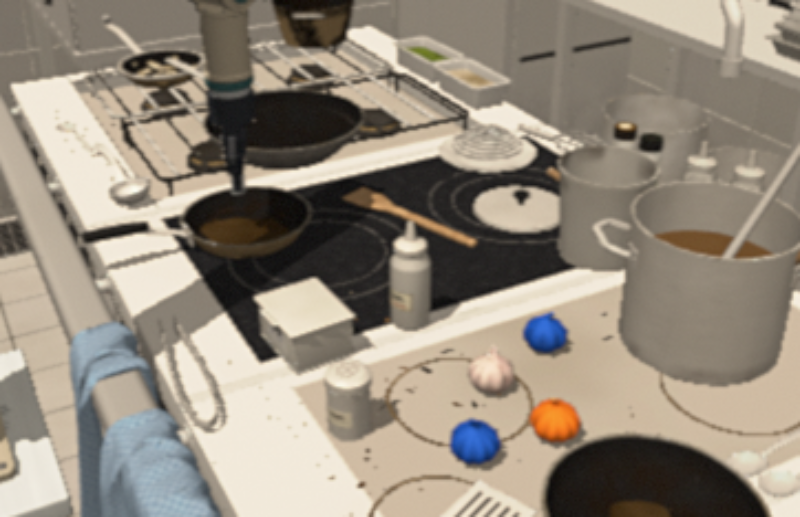

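The fingertips at (238,192) point above the middle of the pan at (248,218). Everything is undisturbed.

```bash
python3 -c "
from cell import ctrl
print(ctrl.finish_job())"
```

```text
the job is handed in; nothing more can be done
None
```

I pointed at the garlic, then the salt box, for over two seconds each, then at the hob pan with the brown sauce; nothing was touched, and I handed the job in at about 15 s with the arm still pointing at that pan.

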